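Set the red length stop and push the tube up to it

TASK

On the bench is an aluminium stop jig: a long channel with a red and a yellow flip-up stop flag behind it and a blue square tube lying in the channel. First flip the red flag fully down across the channel, then slide the tube along the channel until its end rests against the red flag. Leave the yellow flag standing up.

Things in the scene. Friction and masses are not known exactly. Their poses are not given: they have to be found in the camera images.
- tube: Blue square steel tube with black end plugs, 160 x 40 x 40 mm, 0.3 to 0.6 kg, loose in the jig's channel at its -y end (robot's right), clear of both stops. Origin: centre of its underside; y along its length (ends at +-80 mm), z up. Slide it towards the jig's +y; nothing stands behind its -y end, where shut fingers in the channel can push.
- jig: Fixed aluminium jig plate, 12 mm thick, y = -280 to +200, x = -45 to +90 mm. Origin on the bench under the channel's middle line; y along the channel (robot's left), x away from the robot; yaw within 13 deg. Channel 50 mm wide, floor z = 12, between a low rail (x = -37 to -25, top z = 20) and the fence (x = +25 to +40, top z = 34 mm). Tubes pass under raised flags.
- red_stop: Fixed dark bracket of the red flag, 30 x 46 mm on plan, 58 mm high, on the jig behind the fence at jig x = +55 mm. Origin: centre of its underside (z = 12 mm); axes as the jig's. Hinge pin along y through (0, 0, +46). Flag down: the tube meets its face at y = -5, so the seated tube's origin is at (-55, -85, 0) mm. The like yellow stop is 70 to 100 mm off along y, either side.
- red_flag (a joint): Red flag hinge, rad: 0 upright, -0.45 leaning back from the robot, 1.57 fully down across the channel (hard stop). Starts at -0.42 to -0.28. Reaches 110 mm from the pin: arm +-7 mm, 10 mm thick; on the robot's side a blade 33 to 75 mm from the pin, out to 38 mm; tab 16 mm thick at the end. 0.12 kg, slightly stiff: stays put until pushed; past about 0.4 it falls fully down by itself within 2 s.
- yellow_flag (a joint): Hinge of the yellow flag, which has the red one's shape and bracket: same values and meaning. Starts standing up, leaning back (-0.42 to -0.28), and is to be left up.
Things that resemble listed ones, but are neither listed nor needed, are in the scene too. There is more than one size of the tube; the one meant has the size given above.

How it is judged:
By the outcome, as a careful person would: the job done as asked, in the order asked, and still so for the second after the job is handed in, with the robot touching nothing.
It also fails if it takes over 45 s, if anything falls off the work surface, if the arm or the gripper's body presses on something with over 40 N, if the wrist force passes 120 N, or if a joint passes its speed limit or range.

ROBOT

A 6-joint arm with a two-finger parallel gripper is mounted at the origin on the work surface. World frame = base frame: x ahead of the robot, y to its left, z up, the work surface at z = 0. Lengths are in m, angles in degrees, forces in N, time in s.
With the tool pointing down it reaches from about 0.35 to 0.875 m from the base axis. Payload 4.2 kg.
Tool frame: the origin (TCP) lies midway between the tips of the shut fingers; the grasp point (between the pads) lies 19 mm behind it; z points along the fingers, y is the line along which they close (so a half turn about z gives the same grasp; the last joint's range is limited). The gripper opens to 87 mm and grips with 3 to 60 N. Pads are 19 mm wide; open, the fingers measure 117 mm over their backs; the gripper's body (75 mm by 190 mm) begins 51 mm behind the grasp point.
Start: joints at [-61.559, 22.042, 0.453, 0, -68.411, -14.817], TCP at [0.147, -0.607, 0.223] pointing down, gripper open.
Joint ranges: [-179.83, 179.83], [-69.29, 118.12], [-61.27, 80.66], [-181.25, 117.63], [-171.15, -9.14], [-177.46, 177.46]. Speed limits (degrees/s): [159.86, 159.86, 180, 180, 180, 180].

INTERFACE

Orientations are given as [roll, pitch, yaw] about the fixed x, y, z axes, in that order (R = Rz(yaw) Ry(pitch) Rx(roll)).
In Python, from workcell import env gives the robot as it stands. The module is installed in compiled form; this text tells all that it offers. Calls block until the motion is done:
- env.goto(position, orientation): joint-space move of the TCP to a pose.
- env.move_straight(position, rotation=None, rate=0.15, force_limit=None): straight line of the TCP; rotation=None keeps the orientation; rate is the mean speed in m/s. With force_limit (N) it stops when the force on the tool has changed by that much, and returns True; else False.
- env.set_joints(angles): joint-space move.
- env.gripper_to(opening, grasp_force=None): opening from 0.0 (shut) to 1.0 (fully open); grasp_force is the grip in N (None keeps the last); returns when the fingers have stopped.
- env.dwell(seconds).
- env.inverse_kinematics(position, orientation): joint angles nearest the present ones, or None.
- env.read_state(): the state.
- env.grab_frame(name): name is "scene" or "top"; returns a dict with "image" (400x640x3 uint8, blue, green, red), "fx", "fy", "cx", "cy" (pixels), "position" and "orientation" of the camera in the world. Camera axes: x right, y up, looking along -z (the intrinsics and any distortion apply to the point x, -y, -z); pixel columns grow to the right and rows downward; lengths in m; the calibration is good to about 2 mm. A picture is of the moment at which its call begins. There is no depth.
A pose or a line that the arm cannot do raises env.Unreachable and nothing moves.
- env.close_job(): hands the job in; it is judged then, once.
Trained networks look in a picture, given as the dict that the camera call returned (one of the last four; its "shot" number tells which), for a name from the list of things; names that differ only in an ending like _2 or _b are one class to them, and where a whole thing is asked for, a point or a joint stands for the part that bears it (a point fixed in the world has none). Each returns a list of dicts, best first, with "score" (0 to 1); they miss things now and then, are a little off and sometimes report something else, mostly with a low value. They report only what shows in the picture. A call takes as long as a camera call. They do not tell look-alikes from the thing itself.
- env.search_frame(picture, thing): "xyz" ([x, y, z] in m, in world coordinates, good to about 4 mm: the middle of the surface that is visible of it).
- env.trace(picture, thing): "mask" (400x640 bool, what is visible of it).
The state is a dict: "clock": time; "joint_positions": joint angles; "qvel": joint speeds; "joint_torque": joint torques, N m; "position": TCP position; "tool_rot": TCP orientation; "force": force on the tool from outside, world axes, zero at the start; "wrist_torque": the same for the moment, N m; "opening": opening from 0.0 (shut) to 1.0 (fully open); "finger_force": force on a finger pad.
Only numpy, scipy, OpenCV 4.12 (cv2) and the standard library are available. Lean on these libraries where they do the work, as an engineer would, in place of code of your own. Each camera call takes 0.05 s, during which the arm holds its last target. There are 200 camera calls.

## Working session

There is one attempt and no reset: what is moved stays moved. The work goes in short steps, each a Python script; the robot and the scene stay as the last script left them, time stands still between calls to the robot, and variables do not carry over. Pictures are saved under pics/ and viewed, at most 10 in all, crops included, and the job is handed in when it is done.

```bash
mkdir -p pics; python3 - <<'E'
from workcell import env
import cv2
for n in("scene","top"):
    f=env.grab_frame(n); cv2.imwrite(f"pics/{n}1.png",f["image"])
    print(n,{k:v for k,v in f.items() if k!="image"})
    for t in("tube","jig","red_stop","red_flag","yellow_flag"):
        print(t,[(d["xyz"],round(d["score"],2)) for d in env.search_frame(f,t)])
print(env.read_state()["clock"])
E
```

```text
scene {'fx': 500.95652006101176, 'fy': 500.95652006101176, 'cx': 315.7577453545178, 'cy': 191.6644621650554, 'position': array([ 1.59265262, -0.23156617,  0.79989924]), 'orientation': array([59.16027936, -0.1017113 , 82.33044189]), 'shot': 1}
tube [([0.4969, -0.1408, 0.0513], 0.84), ([0.3581, -0.4254, 0.0464], 0.61), ([0.2907, 0.2601, 0.0561], 0.6)]
jig [([0.5315, -0.0775, 0.0064], 0.9)]
red_stop [([0.5235, 0.0393, 0.0681], 0.64)]
red_flag [([0.5353, 0.0411, 0.1218], 0.61)]
yellow_flag [([0.5218, 0.1227, 0.119], 0.64)]
top {'fx': 508.65702704807063, 'fy': 508.65702704807063, 'cx': 315.46773470184314, 'cy': 199.92275843738577, 'position': array([ 0.19492534, -0.09656426,  1.47963647]), 'orientation': array([  8.11502081,   1.33538472, -89.78723091]), 'shot': 2}
tube [([0.4876, -0.1363, 0.0519], 0.75), ([0.3324, -0.4277, 0.0517], 0.62), ([0.2415, 0.267, 0.0587], 0.59)]
jig [([0.4903, -0.0316, 0.0131], 0.75)]
red_stop [([0.5162, 0.0411, 0.1059], 0.86)]
red_flag [([0.5332, 0.0462, 0.1359], 0.74)]
yellow_flag [([0.5205, 0.1236, 0.1345], 0.67)]
0.6
```

View pics/scene1.png

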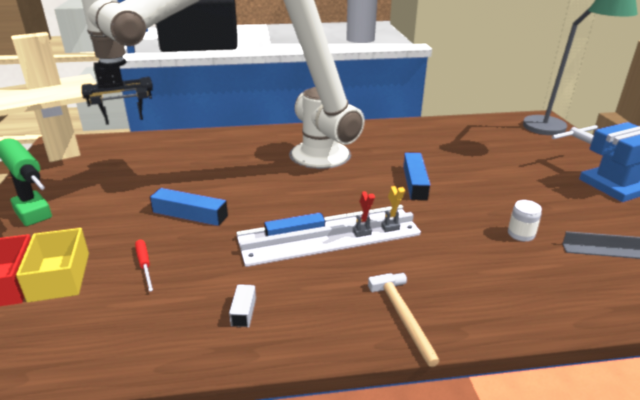

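View pics/top1.png

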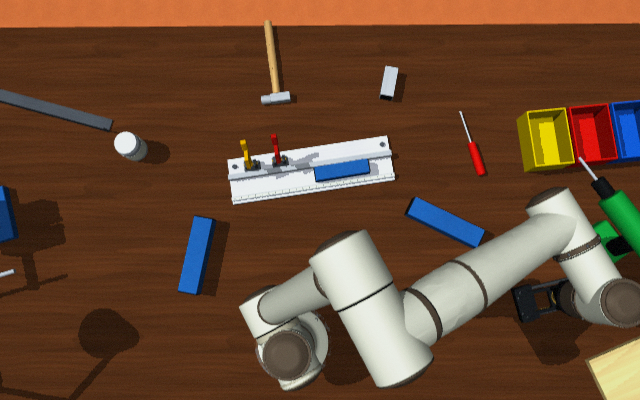

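The top view shows the jig at px (228–395, 136–203), yawed about +8.5°. The tube is at (342,170), the red flag at (277,150) and the yellow flag at (246,155). The other blue tubes lie off the jig. Next I fit the jig pose from both views.

```bash
cat > h.py <<'E'
from workcell import env
import cv2, numpy as np
from scipy.optimize import minimize
from scipy.spatial.transform import Rotation as Ro
def proj(f,P):
    R=Ro.from_euler('xyz',f["orientation"],degrees=True).as_matrix()
    c=(np.atleast_2d(P)-f["position"])@R
    return np.c_[f["cx"]+f["fx"]*c[:,0]/-c[:,2], f["cy"]+f["fy"]*c[:,1]/c[:,2]]
def box(x0,x1,y0,y1,z0,z1): return np.array([[x,y,z] for x in(x0,x1) for y in(y0,y1) for z in(z0,z1)])
def J(p,P):  # jig (x,y,yaw rad) -> world
    P=np.atleast_2d(P).astype(float); c,s=np.cos(p[2]),np.sin(p[2])
    return np.c_[p[0]+c*P[:,0]-s*P[:,1], p[1]+s*P[:,0]+c*P[:,1], P[:,2]]
def flag(y,th): # flag centreline pts in jig frame, pin at x=.055,z=.058
    r=np.array([0,.033,.075,.11]); return np.c_[.055-r*np.sin(th), y+0*r, .058+r*np.cos(th)]
E
python3 - <<'E'
from h import *
fs=[env.grab_frame(n) for n in("scene","top")]
ms=[]
for f in fs:
    m=env.trace(f,"jig")[0]["mask"].astype(np.uint8)
    m=m|env.trace(f,"tube")[0]["mask"].astype(np.uint8)
    m=cv2.morphologyEx(m,cv2.MORPH_CLOSE,np.ones((9,9),np.uint8)); m=cv2.morphologyEx(m,cv2.MORPH_OPEN,np.ones((15,15),np.uint8)); ms.append(m)
def sil(f,p):
    o=np.zeros((1600,2560),np.uint8)
    for b in(box(-.045,.09,-.28,.2,0,.012),box(.025,.04,-.28,.2,.012,.034)):
        h=cv2.convexHull(proj(f,J(p,b)).astype(np.float32))
        cv2.fillConvexPoly(o,np.round((h+.5)*4*16).astype(np.int32),1,shift=4)
    return cv2.resize(o.astype(np.float32),(640,400),interpolation=cv2.INTER_AREA)
def cost(p): return sum(np.abs(sil(f,p)-m).sum() for f,m in zip(fs,ms))
def run(c,p0): return minimize(c,p0,method='Nelder-Mead',options=dict(initial_simplex=np.array([p0]+[np.array(p0)+d for d in([.02,0,0],[0,.02,0],[0,0,.05])]),xatol=1e-5))
r=run(cost,[.5,-.03,.15]); print(r.x,np.degrees(r.x[2]),r.fun,[m.sum() for m in ms])
for i in(0,1):
    q=run(lambda p:np.abs(sil(fs[i],p)-ms[i]).sum(),r.x); print(i,q.x,q.fun)
p=r.x; np.save("p.npy",p)
inv=lambda w:(np.array(w)-[p[0],p[1],0])@np.array([[np.cos(p[2]),-np.sin(p[2]),0],[np.sin(p[2]),np.cos(p[2]),0],[0,0,1]])
for f in fs:
  for t in("tube","red_flag","red_stop","yellow_flag"): print(t,inv(env.search_frame(f,t)[0]["xyz"]).round(4))
ims=[]
for f,(x,y,w,h) in zip(fs,((230,180,200,88),(220,125,200,88))):
    im=cv2.resize(f["image"][y:y+h,x:x+w],None,fx=4,fy=4,interpolation=cv2.INTER_CUBIC)
    def dr(P,col):
        q=(proj(f,J(p,P))-[x,y]+.5)*4; cv2.polylines(im,[q.astype(np.int32)],False,col,1)
    dr([[-.045,-.28,.012],[.09,-.28,.012],[.09,.2,.012],[-.045,.2,.012],[-.045,-.28,.012]],(0,200,0))
    dr([[.025,-.28,.034],[.025,.2,.034]],(255,0,255))
    ims.append(im)
cv2.imwrite("pics/fit.png",np.vstack(ims)[:600])
E
```

```text
[ 0.46902971 -0.01015816  0.15373164] 8.808173933196281 6220.3125 [np.uint64(5118), np.uint64(5876)]
0 [ 0.46748982 -0.01344208  0.16152359] 4439.8125
1 [ 0.46927234 -0.00880923  0.15466078] 1751.875
tube [-0.13    0.2904  0.0526]
red_flag [0.0735 0.0405 0.12  ]
red_stop [0.0628 0.0415 0.0666]
yellow_flag [0.071  0.1188 0.12  ]
tube [-0.1834  0.307   0.0577]
red_flag [0.0751 0.0463 0.136 ]
red_stop [0.0525 0.043  0.1088]
yellow_flag [0.0742 0.1242 0.1333]
```

View pics/fit.png

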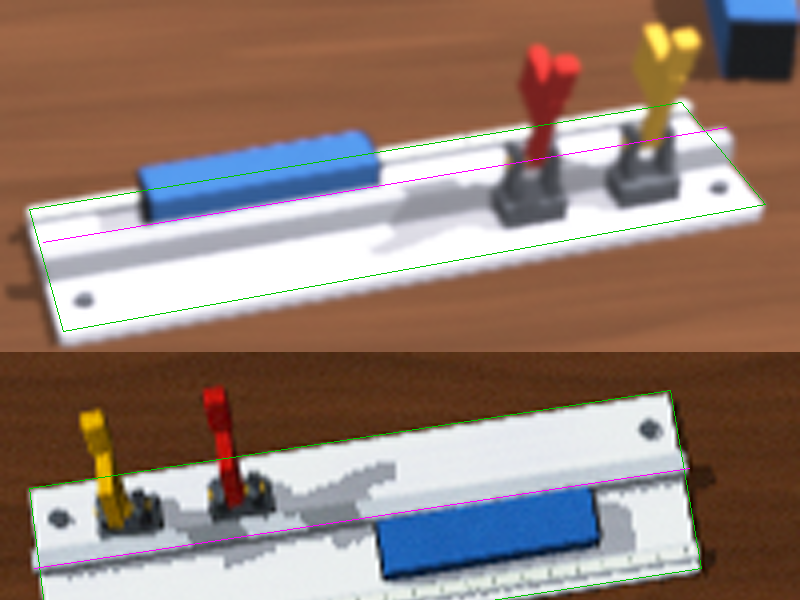

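Top fit is good: the tube is centred at jig y ≈ -0.129, red at y ≈ 0.043 and yellow at ≈ 0.122. I'll tip the red flag with shut fingers from behind.

```bash
python3 - <<'E'
from h import *
p=np.array([.4690,-.0092,.1545]); np.save("p.npy",p)
yr=.043
w=lambda x,y,z: J(p,[x,y,z])[0]
s=env.read_state(); print(s["tool_rot"],s["clock"])
yaw=np.degrees(p[2])
for a in(yaw+90,yaw-90):
    print(a,env.inverse_kinematics(w(.16,yr,.23),[180,0,a]))
c=[(np.abs(np.array(env.inverse_kinematics(w(.16,yr,.23),[180,0,a]))-s["joint_positions"])[5],a) for a in(yaw+90,yaw-90)]
o=[180,0,min(c)[1]]; np.save("o.npy",o)
env.gripper_to(0.0)
env.goto(w(.16,yr,.23),o)
env.move_straight(w(.16,yr,.125))
print(env.move_straight(w(.015,yr,.125),rate=.08,force_limit=20))
s=env.read_state(); print(s["clock"],s["force"],s["position"])
env.move_straight(w(.015,yr,.25)); env.dwell(1)
f=env.grab_frame("scene"); cv2.imwrite("pics/s2.png",f["image"])
print(env.read_state()["clock"])
E
```

```text
[-1.79998308e+02  1.25351231e-03 -1.66375989e+02] 1.3
98.85219793477123 [ 20.19030888  21.59202665   0.84816936   0.         -69.25614271
 168.66188905]
-81.14780206522877 [ 20.19030888  21.59202665   0.84816936   0.         -69.25614271
 -11.33811095]
False
8.5083 [ 0.46177426 -0.04309277  0.13417262] [0.47752316 0.03565562 0.12492593]
10.5417
```

View pics/s2.png

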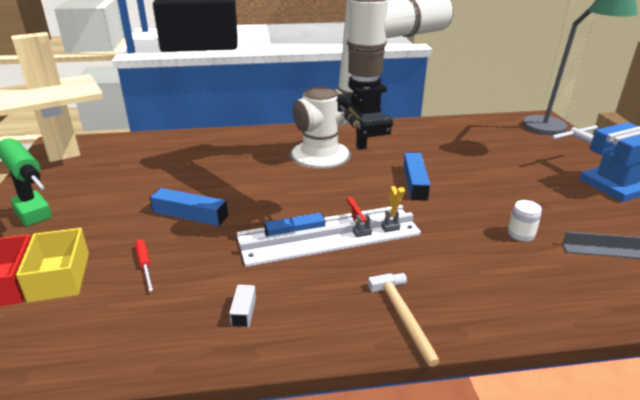

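The red flag (tip at px ~352,202) has tipped toward the robot. Yellow (396,200) is still up. Next I check that red is fully down, then push.

```bash
python3 - <<'E'
from h import *
p=np.load("p.npy"); o=np.load("o.npy")
w=lambda x,y,z: J(p,[x,y,z])[0]
env.goto(w(0,-.245,.16),o)
f=env.grab_frame("scene"); t=env.grab_frame("top")
for g in(f,t):
    for th in(.6,1.0,1.57): print(th,proj(g,J(p,flag(.043,th))).round(0)[[0,3]].tolist())
    m=env.trace(g,"red_flag")
    for d in m[:1]:
        v,u=np.nonzero(d["mask"]); print(d["score"],u.min(),u.max(),v.min(),v.max())
for d in env.search_frame(t,"tube")+env.search_frame(f,"tube"): print(d["score"],(np.array(d["xyz"])-[p[0],p[1],0])@Ro.from_euler('z',p[2]).as_matrix())
a=cv2.resize(f["image"][180:268,230:430],None,fx=4,fy=4); 
b=cv2.resize(t["image"][125:185,220:420],None,fx=4,fy=4)
cv2.imwrite("pics/s3.png",np.vstack([a,b])[:600]); print(env.read_state()["clock"])
E
```

```text
0.6 [[363.0, 219.0], [357.0, 178.0]]
1.0 [[363.0, 219.0], [352.0, 183.0]]
1.57 [[363.0, 219.0], [349.0, 198.0]]
0.49 348 364 198 220
0.6 [[279.0, 159.0], [279.0, 174.0]]
1.0 [[279.0, 159.0], [282.0, 187.0]]
1.57 [[279.0, 159.0], [285.0, 196.0]]
0.6 277 283 157 178
0.96 [-1.45517704e-04 -1.60792876e-01  5.13000000e-02]
0.9 [-0.1959313  -0.39313165  0.053     ]
0.73 [-0.09520631  0.27765822  0.0589    ]
0.96 [ 0.00684004 -0.13283484  0.053     ]
0.93 [-0.17239454 -0.39406475  0.0458    ]
0.83 [-0.13298933  0.29174024  0.0561    ]
12.0
```

View pics/s3.png

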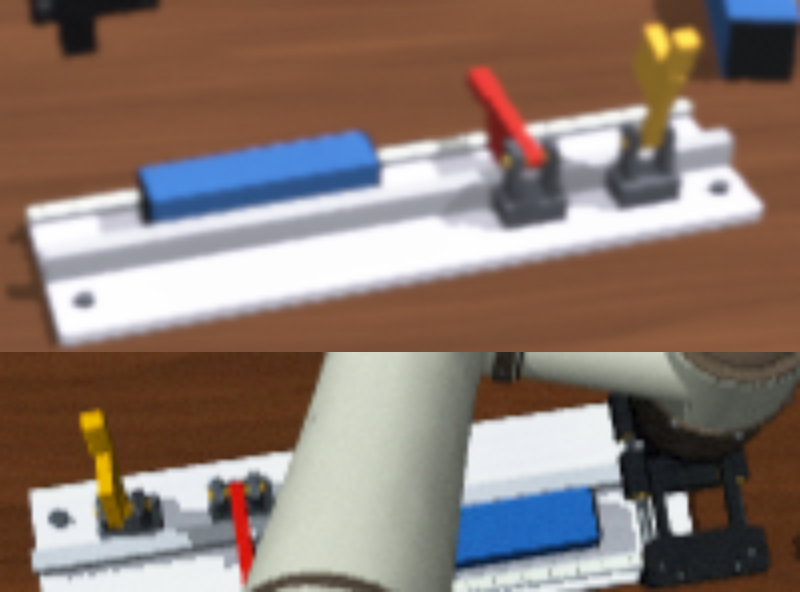

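Red is fully down (tip px 348,198, matching the 1.57 rad prediction) and yellow is up. Now I push the tube.

```bash
python3 - <<'E'
from h import *
p=np.load("p.npy"); o=np.load("o.npy")
w=lambda x,y,z: J(p,[x,y,z])[0]
inv=lambda v:((np.array(v)-[p[0],p[1],0])@Ro.from_euler('z',p[2]).as_matrix()).round(4)
print(env.move_straight(w(0,-.245,.026),rate=.08,force_limit=8))
print(inv(env.read_state()["position"]))
env.move_straight(w(0,-.16,.026),rate=.05,force_limit=15)
print(inv(env.read_state()["position"]),env.read_state()["force"])
print(env.move_straight(w(0,-.112,.026),rate=.03,force_limit=8))
s=env.read_state(); print(inv(s["position"]),s["force"],s["clock"])
E
```

```text
False
[ 0.0003 -0.2451  0.0265]
[ 0.    -0.16   0.026] [ 0.14248448 -1.39341535 -0.23848028]
True
[-1.000e-04 -1.332e-01  2.600e-02] [-0.32778932 -3.66988594  2.32592176] 16.6333
```

```bash
python3 - <<'E'
from h import *
p=np.load("p.npy"); o=np.load("o.npy")
w=lambda x,y,z: J(p,[x,y,z])[0]
env.move_straight(w(0,-.15,.026),rate=.08); env.move_straight(w(0,-.15,.2),rate=.15)
env.goto(w(0,-.4,.22),o)
f=env.grab_frame("scene"); t=env.grab_frame("top")
print(proj(f,J(p,flag(.043,1.57))).round(0)[[0,3]].tolist())
v,u=np.nonzero(env.trace(f,"red_flag")[0]["mask"]); print(u.min(),u.max(),v.min(),v.max())
for g in(f,t): print([(np.array(d["xyz"])-[p[0],p[1],0])@Ro.from_euler('z',p[2]).as_matrix() for d in env.search_frame(g,"tube")[:3]])
cv2.imwrite("pics/s4.png",np.vstack([cv2.resize(g,None,fx=4,fy=4) for g in(f["image"][185:255,230:430],t["image"][125:205,220:420])]))
print(env.read_state()["clock"])
E
```

```text
[[363.0, 219.0], [349.0, 198.0]]
347 365 197 221
[array([ 0.00893071, -0.04662974,  0.0529    ]), array([-0.17372683, -0.39092229,  0.0463    ]), array([-0.13548385,  0.2913191 ,  0.0555    ])]
[array([-0.18150283,  0.30840429,  0.0587    ]), array([-0.19647151, -0.39335113,  0.0544    ])]
19.5333
```

View pics/s4.png

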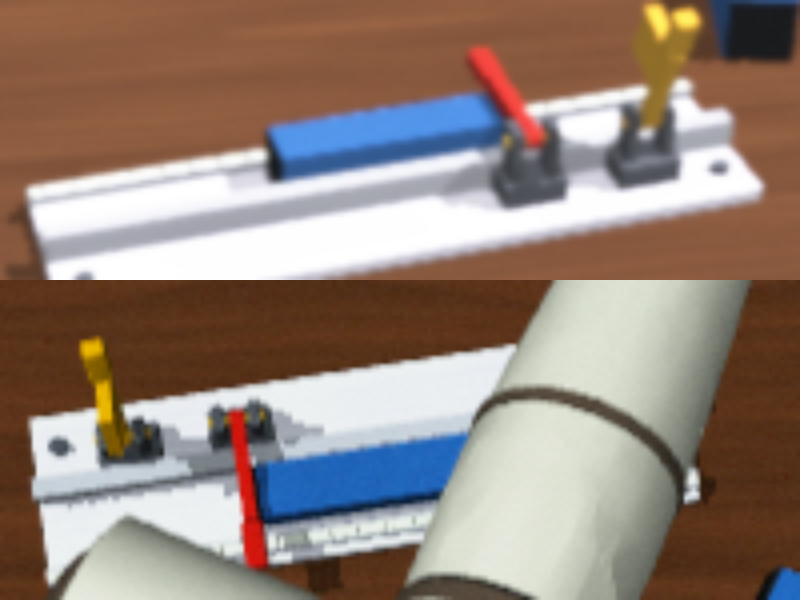

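Tube end is at the red flag (top crop ~256,475) and yellow is up. The last force reading was low, so I'll press once more to confirm it's seated before handing in.

```bash
python3 - <<'E'
from h import *
p=np.load("p.npy"); o=np.load("o.npy")
w=lambda x,y,z: J(p,[x,y,z])[0]
inv=lambda v:((np.array(v)-[p[0],p[1],0])@Ro.from_euler('z',p[2]).as_matrix()).round(4)
env.goto(w(0,-.165,.2),o); env.move_straight(w(0,-.165,.026),rate=.12,force_limit=10)
print(env.move_straight(w(0,-.12,.026),rate=.03,force_limit=12))
s=env.read_state(); print(inv(s["position"]),s["force"],s["clock"])
env.move_straight(w(0,-.16,.026),rate=.08); env.move_straight(w(0,-.16,.2),rate=.15)
f=env.grab_frame("scene"); v,u=np.nonzero(env.trace(f,"red_flag")[0]["mask"]); print(u.min(),u.max(),v.min(),v.max())
s=env.read_state(); print(s["clock"])
E
```

```text
True
[-0.     -0.1332  0.026 ] [ 0.11716432 -4.27735218  0.83620962] 23.1
347 364 197 221
25.0
```

Same stop position (-0.1332), so the tube is firmly seated.

```bash
python3 -c "
from workcell import env
print(env.close_job())"
```

```text
the job is handed in; nothing more can be done
None
```

The job is handed in: the red flag is fully down, the tube rests against it (two pushes stopped at the same point), and the yellow flag still stands; about 25 s were used.

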